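# Cull the faulty duct lengths

## Robot

A 6-joint arm with a two-finger parallel gripper is mounted at the origin on the work surface. World frame = base frame: x ahead of the robot, y to its left, z up, the work surface at z = 0. Lengths are in m, angles in rad, forces in N, time in s.
With the tool pointing down it reaches from about 0.225 to 0.875 m from the base axis. Payload 3.4 kg.
Tool frame: the origin (TCP) lies midway between the tips of the shut fingers; the grasp point (between the pads) lies 19 mm behind it; z points along the fingers, y is the line along which they close (so a half turn about z gives the same grasp; the last joint's range is limited). The gripper opens to 85 mm and grips with 20 to 120 N. Pads are 22 mm wide; open, the fingers measure 114 mm over their backs; the gripper's body (76 mm by 85 mm) begins 54 mm behind the grasp point. The pads swing forward as they close: fully open they stand 13 mm farther back than shut.
Start: joints at [-1.448, 0.276, 1.505, -0, 1.361, -0.121], TCP at [0.139, -0.558, 0.194] pointing down, gripper open.
Joint ranges: [-2.89, 2.89], [-0.75, 2.08], [0.22, 2.7], [-1.18, 4.32], [0.11, 2.71], [-2.7, 2.7]. Speed limits (rad/s): [2.57, 2.57, 3.14, 3.14, 3.14, 3.14].

## Interface

Orientations are given as a unit quaternion [w, x, y, z].
In Python, from cell import * gives the robot as it stands.
- The arm moves only by the shell command python3 -m pendant 'ROWS' [FORCE]. ROWS is JSON, a list of rows, each a list of 5 numbers: the finger opening in mm, from 0 to 85.4, then the shift along the tool's x, y, z in mm, then the turn about the tool's z in rad. In form: [[grip, tx, ty, tz, turn], ...]. A call has exactly 10 rows; each row shifts and turns the commanded pose from where the row before left it, along the tool's axes as they then stand; what a row does not reach is not made up. A row lasts 1/8 s, in which the tool goes at most 62.5 mm and 10.7 degrees, less where a joint would pass 70% of its speed; a pose out of reach is approached as far as the arm can. A call with a gripper value outside its range is refused whole. The fingers move at their own pace and stop on an object; FORCE is the grip in N (left out, the last holds). Time passes only in rows, so rows that do not move let the fingers close, or fill a call up. It gives the time, the measured TCP pose, the force, the opening and the grip force at its end, in the units of the state.
- get_state(): the state, without advancing time (a new reading comes with each control period).
- read_camera(name): name is "scene" or "top" or "wrist"; returns the picture (400x640x3 uint8, red, green, blue); there is no depth.
- calibration(name): a dict with "camera_matrix" (3x3 intrinsics, pixels), "k1" (the pictures are not rectified: a ray, as slopes to the right and down, at radius r is drawn at 1 + k1 r^2 times it, then the intrinsics apply), "R" (3x3) and "t" (3): a world point X has camera coordinates R X + t. Camera axes: x right, y down, z forward; pixel columns grow to the right and rows downward; lengths in m; the calibration is good to about 2 mm. A picture is of the moment at which its call begins: read the wrist's pose just before it. calibration takes no time and is no camera call; for the wrist camera it gives the pose at the moment of the call.
- job_done(): hands the job in; it is judged then, once.
The state is a dict: "clock": time; "qpos": joint angles; "qd": joint speeds; "joint_efforts": joint torques, N m; "position": TCP position; "orientation": TCP orientation; "ft_force": force on the tool from outside, world axes, zero at the start; "ft_torque": the same for the moment, N m; "finger_gap": opening from 0.0 (shut) to 1.0 (fully open); "grasp_force": force on a finger pad.
Only numpy, scipy, OpenCV 4.12 (cv2) and the standard library are available. Lean on these libraries where they do the work, as an engineer would, in place of code of your own. Each camera call takes 0.05 s, during which the arm holds its last target. There are 200 camera calls.

## Task

Five lengths of slotted wiring duct lie on the table, cut for the next control cabinet, but one was cut too short and one has a corner broken away. Pick out those two and lay both in the red scrap tray, each lying on the tray's floor, not stacked or propped on the rim. Leave the three sound lengths and the blue block among them where they are.

Things in the scene. Friction and masses are not known exactly. Their poses are not given: they have to be found in the camera images.
- short_center (a point): Piece cut short, to be scrapped: slotted wiring duct, an open-topped U channel, only 95 mm long; 40 mm wide, 40 mm high, walls 5 mm, 55 to 115 g. Lies base down. This point is its centre, half-way up (20 mm above the table); x runs along its length, y across the 40 mm width (grip across it), z up.
- broken_center (a point): Broken piece, to be scrapped: the same duct, 140 mm long, 40 wide, 40 high, walls 5 mm, 55 to 115 g, but its +x +y corner is broken away: +y wall and half the floor are missing over the last 50 mm. Lies base down. This point: centre of the unbroken outline, half-way up (20 mm above the table), where both walls still stand to be gripped across the width. x along its length, y across, z up.
- scrap_tray: Red open tray for scrap, fixed to the table: outside 220 mm along its x, 240 mm along its y, 45 mm high; walls and floor 5 mm thick. Origin at the centre of its underside, at table height.
- good_a_center (a point): A sound length of grey or pale-grey slotted wiring duct: an open-topped U channel 140 mm long, 40 mm wide and 40 mm high, with both comb-like side walls whole. This point is its centre, half-way up (20 mm above the table); x runs along its length. It is to stay where it lies.
- good_b_center (a point): A sound length of grey or pale-grey slotted wiring duct: an open-topped U channel 140 mm long, 40 mm wide and 40 mm high, with both comb-like side walls whole. This point is its centre, half-way up (20 mm above the table); x runs along its length. It is to stay where it lies.
- good_c_center (a point): A sound length of grey or pale-grey slotted wiring duct: an open-topped U channel 140 mm long, 40 mm wide and 40 mm high, with both comb-like side walls whole. This point is its centre, half-way up (20 mm above the table); x runs along its length. It is to stay where it lies.
- dist_block_center (a point): Loose blue and white distribution block among the ducts, 70 mm long (its x), 46 mm wide and 52 mm high. This point is its centre, 26 mm above the table. It is to stay where it is.
There are look-alikes about, which are no part of the job. What is shaped like the part that bears short_center but green is not meant.

How it is judged:
By the outcome, as a careful person would: the job done as asked, in the order asked, and still so for the second after the job is handed in, with the robot touching nothing.
It also fails if it takes over 58 s, if anything falls off the work surface, if the arm or the gripper's body presses on something with over 40 N, if the wrist force passes 120 N, or if a joint passes its speed limit or range.

## Working session

There is one attempt and no reset: what is moved stays moved. The work goes in short steps, Python scripts to look and compute and a shell command to move; the robot and the scene stay as the last step left them, time stands still between calls to the robot, and variables do not carry over. Pictures are saved under pics/ and viewed, at most 10 in all, crops included, and the job is handed in when it is done.

```bash
mkdir -p pics; ls; python3 - <<'E'
from cell import *
import cv2
for n in("top","scene"):
    cv2.imwrite(f"pics/{n}0.png",cv2.cvtColor(read_camera(n),cv2.COLOR_RGB2BGR))
    c=calibration(n);print(n,c)
print(get_state())
E
```

```text
pics
top {'camera_matrix': array([[407.11396619,   0.        , 320.89099956],
       [  0.        , 407.11396619, 200.76753662],
       [  0.        ,   0.        ,   1.        ]]), 'k1': -0.021892147646293835, 'R': array([[ 0.00697483, -0.99935575,  0.03520569],
       [-0.99714174, -0.00959944, -0.07494135],
       [ 0.07523102, -0.03458236, -0.99656628]]), 't': array([0.00147616, 0.6046701 , 0.83062267])}
scene {'camera_matrix': array([[508.22008471,   0.        , 327.07388249],
       [  0.        , 508.22008471, 203.15593177],
       [  0.        ,   0.        ,   1.        ]]), 'k1': -0.07012041479524589, 'R': array([[ 0.4089904 ,  0.91251818,  0.00611741],
       [ 0.61535854, -0.27084094, -0.74025608],
       [-0.67384028,  0.30652203, -0.6722972 ]]), 't': array([-0.27009333, -0.30619553,  1.57559982])}
{'clock': 0.1, 'qpos': array([-1.44800673e+00,  2.76493712e-01,  1.50600180e+00, -2.05201319e-05,
        1.36072070e+00, -1.20978591e-01]), 'qd': array([ 2.35691195e-05, -1.46403416e-03, -2.18177451e-03,  3.14654035e-04,
        2.93969976e-04, -5.88762178e-05]), 'joint_efforts': array([ 1.44688205e-03, -4.17701054e+01, -2.46404833e+01, -1.81507862e-04,
        5.73327328e-03, -2.06399292e-06]), 'position': array([ 0.13871474, -0.55745999,  0.19274986]), 'orientation': array([-8.11766064e-04,  9.92580737e-01,  1.21584629e-01, -1.07678191e-05]), 'ft_force': array([-0.41026952,  0.48271575,  0.66249234]), 'ft_torque': array([-0.00240469,  0.05357967,  0.02805579]), 'grasp_force': 0.0, 'finger_gap': 1.00157708755245}
```

View pics/top0.png

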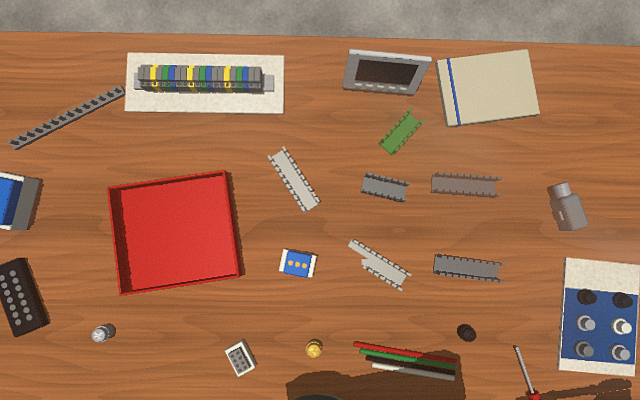

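View pics/scene0.png

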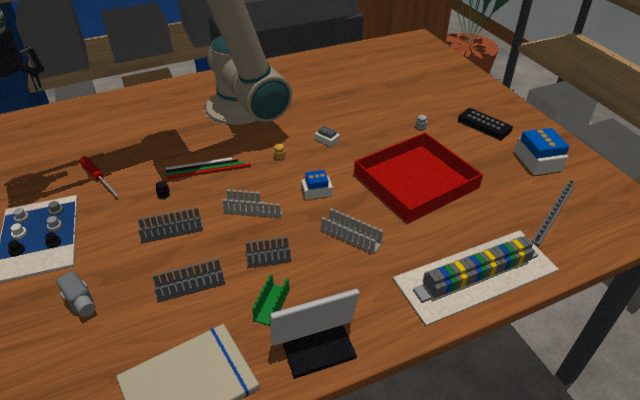

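The top picture shows the short grey duct at about (385,187), the broken pale duct at (379,265), the tray at (176,232), sound ducts at (294,180), (466,185) and (467,267), and the block at (298,263). I'll enlarge the two scrap pieces.

```bash
python3 - <<'E'
import cv2
i=cv2.imread("pics/top0.png")[160:300,335:515]
i=cv2.resize(i,None,fx=4.4,fy=4.4*0.95/0.95*0.95,interpolation=cv2.INTER_CUBIC) if 0 else cv2.resize(i,None,fx=4,fy=4,interpolation=cv2.INTER_CUBIC)
cv2.imwrite("pics/crop1.png",i)
E
```

```text
(no output)
```

View pics/crop1.png

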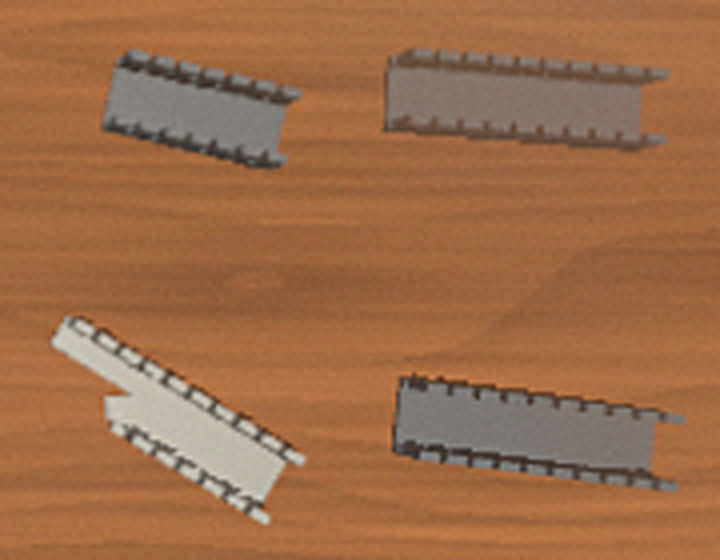

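The crop (4x, offset 335,160) shows the short piece's wall tops at (124,50)-(300,94) and (108,127)-(284,165). The broken piece's are (68,317)-(305,460) and (113,430)-(268,522), with its broken corner at the lower left.

```bash
cat > h.py <<'E'
from cell import *
import numpy as np, cv2
def p2w(n,uv,z,c=None):
    c=c or calibration(n); K=np.array(c["camera_matrix"]); R=np.array(c["R"]); t=np.array(c["t"])
    uv=np.atleast_2d(np.array(uv,float)); out=[]
    for q in uv:
        d=np.array([(q[0]-K[0,2])/K[0,0],(q[1]-K[1,2])/K[1,1]]); s=d.copy()
        for _ in range(20): s=d/(1+c["k1"]*(s@s))
        r=R.T@np.array([s[0],s[1],1]); o=-R.T@t
        out.append(o+r*(z-o[2])/r[2])
    return np.array(out)
def pose():
    s=get_state(); w,x,y,z=s["orientation"]
    return np.array(s["position"]),2*np.arctan2(y,x),s
def togo(x,y,yaw,z=None):
    "tool-frame shift (mm) and turn (rad) to TCP x,y with tool-x at yaw"
    p,a,s=pose(); e=(np.array([x,y])-p[:2])*1000
    tx=e@[np.cos(a),np.sin(a)]; ty=e@[np.sin(a),-np.cos(a)]
    turn=-((yaw-a+np.pi/2)%np.pi-np.pi/2)
    return np.round([tx,ty,0 if z is None else (p[2]-z)*1000],1),round(turn,3),np.round(p,4),round(a,3)
E
python3 - <<'E'
from h import *
np.set_printoptions(precision=4,suppress=True)
f=lambda L:[(335+(a+.5)/4-.5,160+(b+.5)/4-.5) for a,b in L]
for n,L in(("short",[(124,50),(300,94),(108,127),(284,165)]),("broken",[(68,317),(305,460),(113,430),(268,522)])):
    w=p2w("top",f(L),.04); u=w[0]-w[1]; yaw=np.arctan2(u[1],u[0]); v=w[2]-w[3]
    print(n,w[:,:2].tolist(),"len",np.linalg.norm(u),np.linalg.norm(v),"width",np.linalg.norm(w[1]-w[3]),"yaw",yaw,np.arctan2(v[1],v[0]),"c",w.mean(0)[:2])
    if n=="broken":
        yaw=(yaw+np.arctan2(v[1],v[0]))/2
        e=(w[1]+w[3])/2; print("centre",e[:2]+.07*np.array([np.cos(yaw),np.sin(yaw)]));c=e[:2]+.07*np.array([np.cos(yaw),np.sin(yaw)])
    else: c=w.mean(0)[:2]
    print(togo(*c,yaw,.15))
t=p2w("top",[(107,187),(228,171),(243,275),(121,294)],.045); print(t[:,:2],t.mean(0),[np.linalg.norm(t[i]-t[i-1]) for i in range(4)])
for i in range(4): d=t[i]-t[i-1];print(np.arctan2(d[1],d[0]))
E
```

```text
short [[0.6637651075274232, -0.08527584013857437], [0.6418737235807658, -0.1771659239652227], [0.6235849788945457, -0.07691513244687442], [0.6047955348040398, -0.1684383373261325]] len 0.09446173932745698 0.09343200865121597 width 0.03809150629084329 yaw 1.3369214028375027 1.3683126753604462 c [ 0.6335 -0.1269]
(array([ 584.1, -298.4,   42.7]), np.float64(-1.093), array([ 0.1387, -0.5575,  0.1927]), np.float64(0.244))
broken [[0.5257882267104562, -0.05633410310307089], [0.4536411388363777, -0.17808222894141243], [0.46858062421313323, -0.07943481446165584], [0.4223110184333996, -0.1587922804250626]] len 0.14151963974607432 0.09186122045316633 width 0.03679237092426271 yaw 1.0358409469927028 1.0429310910547802 c [ 0.4676 -0.1182]
centre [ 0.4734 -0.1081]
(array([ 433.3, -355.3,   42.7]), np.float64(-0.796), array([ 0.1387, -0.5575,  0.1927]), np.float64(0.244))
[[0.6267 0.44  ]
 [0.662  0.1971]
 [0.4523 0.1623]
 [0.4135 0.403 ]] [0.5386 0.3006 0.045 ] [np.float64(0.21634380516357438), np.float64(0.2453895378916291), np.float64(0.21249586759967373), np.float64(0.24380785599403976)]
0.17162877001146493
-1.426515094219434
-2.9770542553653754
1.730707880021778
```

```bash
python3 -m pendant '[[85,43,-35.5,0,0],[85,43,-35.5,0,0],[85,43,-35.5,0,0],[85,43,-35.5,0,0],[85,43,-35.5,0,0],[85,43,-35.5,0,0],[85,43,-35.5,0,0],[85,43,-35.5,0,0],[85,43,-35.5,0,0],[85,43,-35.5,0,0]]' 30
python3 -m pendant '[[85,0,0,0,-0.16],[85,0,0,0,-0.16],[85,0,0,0,-0.16],[85,0,0,0,-0.16],[85,0,0,0,-0.156],[85,0,0,10,0],[85,0,0,10,0],[85,0,0,0,0],[85,0,0,0,0],[85,0,0,0,0]]'
python3 - <<'E'
from h import *
print(togo(.4734,-.1081,1.039,.006))
c=calibration("wrist");im=read_camera("wrist");import pickle;pickle.dump(c,open("c1.pkl","wb"))
cv2.imwrite("pics/w1.png",cv2.cvtColor(im,cv2.COLOR_RGB2BGR))
E
```

```text
clock: 1.35
position: [0.4711, -0.1081, 0.1933]
orientation: [0.0, 0.993, 0.122, -0.0]
ft_force: [-0.2, -1.2, -0.2]
finger_gap: 0.995
grasp_force: 0.0
clock: 2.6
position: [0.4706, -0.1099, 0.1738]
orientation: [0.0, 0.868, 0.497, 0.0]
ft_force: [0.2, 0.6, -0.7]
finger_gap: 0.995
grasp_force: 0.0
(array([  2.9,   1.5, 167.8]), np.float64(0.0), array([ 0.4706, -0.1099,  0.1738]), np.float64(1.039))
```

View pics/w1.png

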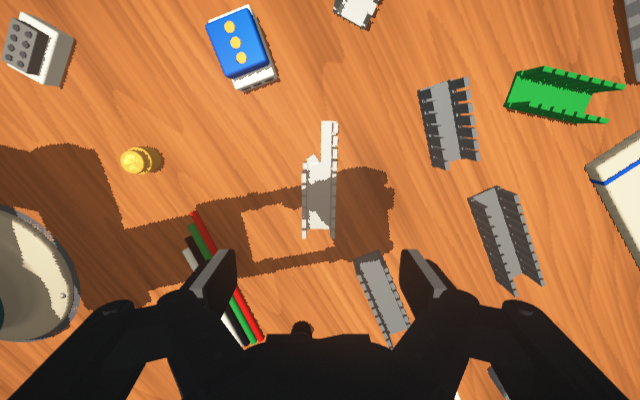

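The wrist view shows the broken piece lined up with the tool: long wall from about (338,122) to (335,238), short wall from (303,163) to (303,238). I'll check that against the top estimate.

```bash
python3 - <<'E'
from h import *
import pickle;c=pickle.load(open("c1.pkl","rb"))
w=p2w("wrist",[(338,122),(335.5,238),(303,163),(303,238)],.04,c)[:,:2];print(w)
u=w[0]-w[1];v=w[2]-w[3];print(np.linalg.norm(u),np.linalg.norm(v),np.linalg.norm(w[1]-w[3]),np.arctan2(u[1],u[0]),np.arctan2(v[1],v[0]))
yaw=np.arctan2(u[1],u[0]);cc=(w[1]+w[3])/2+.07*np.array([np.cos(yaw),np.sin(yaw)]);print(cc,togo(*cc,yaw,.006))
E
```

```text
[[ 0.52523104 -0.06132045]
 [ 0.4557292  -0.17898543]
 [ 0.46930478 -0.0801274 ]
 [ 0.42141974 -0.15876265]]
0.13665853308340692 0.09206779807315059 0.0398258651951449 1.0372611498548567 1.0238209679993866
[ 0.4741751  -0.10860302] (array([  2.8,   2.4, 167.8]), np.float64(0.002), array([ 0.4706, -0.1098,  0.1738]), np.float64(1.04))
```

```bash
python3 -m pendant '[[85,1,2,25,0],[85,0,0,35,0],[85,0,0,35,0],[85,0,0,30,0],[85,0,0,25,0],[85,0,0,12,0],[85,0,0,6,0],[60,0,0,0,0],[20,0,0,0,0],[20,0,0,0,0]]' 30
python3 -m pendant '[[20,0,0,0,0],[20,0,0,0,0],[20,0,0,0,0],[20,0,0,0,0],[20,0,0,-10,0],[20,0,0,-25,0],[20,0,0,-30,0],[20,0,0,-30,0],[20,0,0,-20,0],[20,0,0,0,0]]' 30
python3 - <<'E'
from h import *
a=.16;x=np.array([np.cos(a),np.sin(a)])
for o in(-.048,.048):
    c=np.array([.5386,.3006])+o*x; print(c,togo(*c,1.731,.012))
E
```

```text
clock: 3.9
position: [0.4731, -0.1101, 0.0062]
orientation: [0.001, 0.868, 0.497, 0.0]
ft_force: [-0.0, 0.0, 0.2]
finger_gap: 0.37
grasp_force: 0.0
clock: 5.15
position: [0.474, -0.1104, 0.1225]
orientation: [0.002, 0.868, 0.497, 0.001]
ft_force: [0.8, -0.3, -0.3]
finger_gap: 0.232
grasp_force: 0.0
[0.49121309 0.29295273] (array([ 356.5, -189.4,  110.5]), np.float64(-0.691), array([ 0.474 , -0.1104,  0.1225]), np.float64(1.04))
[0.58598691 0.30824727] (array([ 417.7, -115.4,  110.5]), np.float64(-0.691), array([ 0.474 , -0.1104,  0.1225]), np.float64(1.04))
```

The opening reached 20 mm with no grip force, so it missed. I'll look again.

```bash
python3 - <<'E'
from h import *
a=read_camera("wrist");b=read_camera("top")[150:300,240:440]
b=cv2.resize(b,(640,480),interpolation=cv2.INTER_CUBIC)
import pickle;pickle.dump(calibration("wrist"),open("c2.pkl","wb"))
cv2.imwrite("pics/w2.png",cv2.cvtColor(cv2.resize(np.vstack([a,b]),None,fx=.68,fy=.68),cv2.COLOR_RGB2BGR))
E
```

```text
(no output)
```

View pics/w2.png

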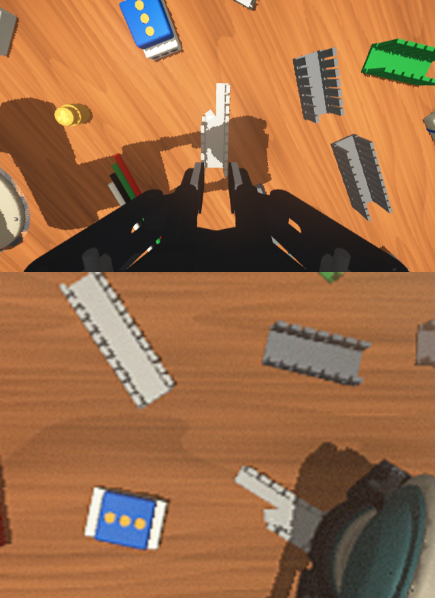

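```bash
python3 - <<'E'
from h import *
import pickle;c=pickle.load(open("c2.pkl","rb"))
w=p2w("wrist",np.array([(230,84),(229,166),(202,120),(202,166)])/.68,.04,c)[:,:2];print(w)
f=np.array([(240,468),(317,513),(264,515),(245,470)]);print(p2w("top",np.c_[240+f[:,0]/.68*200/640,150+(f[:,1]-272)/.68*150/480],.04)[:,:2])
K=c["camera_matrix"];
p,a,s=pose()
for z in (0,.019,.03): 
    X=p+[0,0,z];q=c["R"]@X+c["t"];print(z,(K@(q/q[2]))[:2]*.68)
i=cv2.resize(cv2.imread("pics/w1.png")[100:260,260:380],None,fx=4,fy=4) 
b=cv2.cvtColor(read_camera("wrist"),cv2.COLOR_RGB2BGR)[100:320,240:400]
cv2.imwrite("pics/w3.png",cv2.resize(b,None,fx=2.7,fy=2.7,interpolation=cv2.INTER_CUBIC))
E
```

```text
[[ 0.52325724 -0.0600225 ]
 [ 0.46383341 -0.16304565]
 [ 0.46574228 -0.08249847]
 [ 0.42877955 -0.14241837]]
[[ 0.52333092 -0.05360783]
 [ 0.481638   -0.12627921]
 [ 0.47959559 -0.07625751]
 [ 0.52148728 -0.05832477]]
0 [215.8541512  154.93740712]
0.019 [215.8509237  162.60600246]
0.03 [215.84873054 167.81697284]
```

View pics/w3.png

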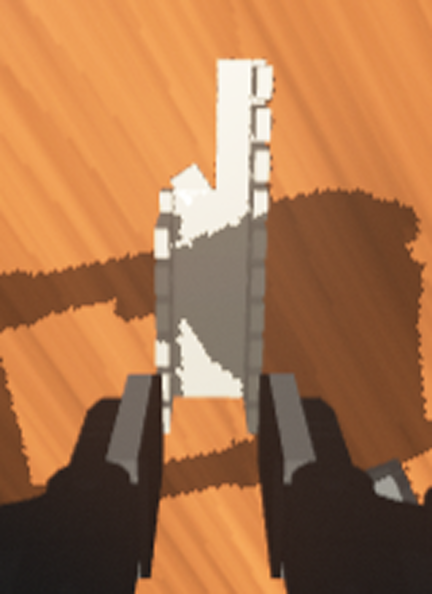

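The view shows the piece unmoved on the table, and the finger tips look farther back than the TCP. I'll work out how high the tips really are.

```bash
python3 - <<'E'
from h import *
c=calibration("wrist");K=c["camera_matrix"];p,a,s=pose();print(K[0,0],c["k1"],s["finger_gap"],s["grasp_force"],p)
o=-c["R"].T@c["t"];xd=np.array([np.cos(a),np.sin(a),0]);yd=np.array([np.sin(a),-np.cos(a),0]);print("cam in tool",(o-p)@xd,(o-p)@yd,o[2]-p[2],"fwd",c["R"][2])
for dx in(-.011,0,.011):
  for z in(0,.01,.02,.03):
    r=[]
    for g in(-.01,.01):
      q=c["R"]@(p+dx*xd+g*yd+[0,0,z])+c["t"];s_=q[:2]/q[2];s_=s_*(1+c["k1"]*s_@s_);r+=[s_[0]*K[0,0]+K[0,2],s_[1]*K[1,1]+K[1,2]]
    print(dx,z,np.round((np.array(r)-[240,100,240,100])*2.7))
E
```

```text
278.7649024571797 -0.0004954010850055638 0.2322285790181118 0.0 [ 0.47182986 -0.10961391  0.11977819]
cam in tool 0.07285546000418171 0.0003389835502120297 0.18098228450882253 fwd [-0.14560296 -0.24615912 -0.95823038]
-0.011 0 [171. 384. 247. 384.]
-0.011 0.01 [169. 401. 249. 401.]
-0.011 0.02 [167. 420. 251. 420.]
-0.011 0.03 [164. 441. 253. 441.]
0 0 [170. 345. 248. 345.]
0 0.01 [168. 361. 250. 361.]
0 0.02 [166. 377. 252. 377.]
0 0.03 [163. 396. 254. 396.]
0.011 0 [170. 305. 248. 305.]
0.011 0.01 [167. 318. 250. 318.]
0.011 0.02 [165. 333. 253. 333.]
0.011 0.03 [162. 350. 255. 350.]
```

Both the visible tip gap and the missed grasp suggest the fingertips sit about 40 mm behind the reported TCP. I'll go down over the piece in small steps and watch the force.

```bash
python3 -m pendant '[[85,0,0,0,0],[85,2,0,0,0],[85,0,0,30,0],[85,0,0,40,0],[85,0,0,30,0],[85,0,0,10,0],[85,0,0,4,0],[85,0,0,4,0],[85,0,0,3,0],[85,0,0,0,0]]' 30
python3 -m pendant '[[85,0,0,2,0],[85,0,0,2,0],[85,0,0,2,0],[85,0,0,2,0],[85,0,0,2,0],[85,0,0,0,0],[85,0,0,0,0],[85,0,0,0,0],[85,0,0,0,0],[85,0,0,0,0]]'
python3 - <<'E'
from h import *
cv2.imwrite("pics/w4.png",cv2.cvtColor(read_camera("wrist"),cv2.COLOR_RGB2BGR));print(togo(.474,-.109,1.038,.006))
E
```

```text
clock: 6.55
position: [0.4739, -0.1083, -0.0002]
orientation: [0.0, 0.868, 0.497, 0.0]
ft_force: [-0.1, 0.3, -0.7]
finger_gap: 0.992
grasp_force: 0.0
clock: 7.8
position: [0.4737, -0.1082, -0.0105]
orientation: [0.0, 0.868, 0.497, 0.0]
ft_force: [-0.1, 0.3, -0.3]
finger_gap: 0.996
grasp_force: 0.0
(array([ -0.5,   0.7, -16.5]), np.float64(0.002), array([ 0.4736, -0.1082, -0.0105]), np.float64(1.04))
```

View pics/w4.png

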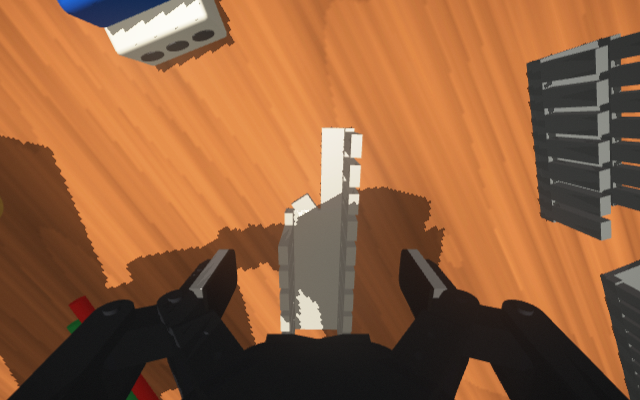

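At reported TCP z = -10.5 mm there's no contact, and the fingertips are still level with or above the duct's rim, so the offset is real at about 42 mm. I'll go on down.

```bash
python3 -m pendant '[[85,0,0,5,0],[85,0,0,5,0],[85,0,0,5,0],[85,0,0,4,0],[85,0,0,4,0],[85,0,0,3,0],[60,0,0,0,0],[20,0,0,0,0],[20,0,0,0,0],[20,0,0,0,0]]' 30
python3 -m pendant '[[20,0,0,0,0],[20,0,0,0,0],[20,0,0,0,0],[20,0,0,0,0],[20,0,0,0,0],[20,0,0,-2,0],[20,0,0,-4,0],[20,0,0,-4,0],[20,0,0,0,0],[20,0,0,0,0]]'
```

```text
clock: 9.1
position: [0.4739, -0.1083, -0.0362]
orientation: [0.0, 0.868, 0.497, 0.0]
ft_force: [-0.3, 0.5, 2.2]
finger_gap: 0.465
grasp_force: 31.8
clock: 10.35
position: [0.4736, -0.1082, -0.0265]
orientation: [0.0, 0.868, 0.497, -0.0]
ft_force: [1.1, 0.3, -0.6]
finger_gap: 0.463
grasp_force: 31.7
```

Gripped at 39.5 mm with 32 N. Now lifting, carrying it to the tray and turning it there.

```bash
python3 -m pendant '[[20,0,0,-25,0],[20,0,0,-35,0],[20,0,0,-35,0],[20,0,0,-10,0],[20,25,-13,0,0],[20,35,-18,0,0],[20,45,-24,0,0],[20,45,-24,0,0],[20,45,-24,0,0],[20,45,-24,0,0]]'
python3 -m pendant '[[20,45,-24,0,0],[20,40,-21,0,0],[20,20,-11,0,0],[20,10,-5,0,0],[20,0,0,0,-0.14],[20,0,0,0,-0.14],[20,0,0,0,-0.14],[20,0,0,0,-0.14],[20,0,0,0,-0.131],[20,0,0,0,0]]'
python3 - <<'E'
from h import *
print(togo(.4912,.293,1.731,-.0305))
cv2.imwrite("pics/t5.png",cv2.cvtColor(np.vstack([read_camera("wrist"),cv2.resize(read_camera("scene")[80:280,240:560],None,fx=2,fy=2)])[:,:],cv2.COLOR_RGB2BGR)[::1][:,:]) 
i=cv2.imread("pics/t5.png");cv2.imwrite("pics/t5.png",cv2.resize(i,None,fx=.74,fy=.74))
E
```

```text
clock: 11.6
position: [0.4847, 0.1645, 0.0772]
orientation: [-0.0, 0.868, 0.497, -0.001]
ft_force: [0.4, -0.5, -1.0]
finger_gap: 0.466
grasp_force: 31.7
clock: 12.85
position: [0.4909, 0.2921, 0.0778]
orientation: [-0.0, 0.649, 0.761, -0.001]
ft_force: [0.1, 0.2, -0.9]
finger_gap: 0.464
grasp_force: 31.6
(array([  0.8,   0.4, 108.3]), np.float64(-0.003), array([0.4909, 0.2921, 0.0778]), np.float64(1.728))
```

View pics/t5.png

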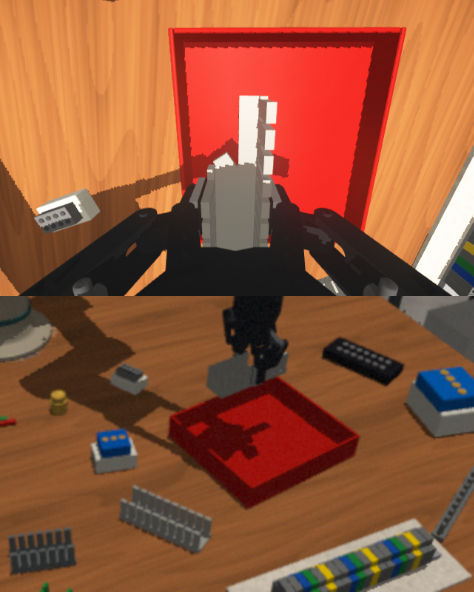

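The piece is held level above the tray's near half and lined up with the walls. I'll lower and release it.

```bash
python3 -m pendant '[[20,0,0,25,0],[20,0,0,30,0],[20,0,0,25,0],[20,0,0,12,0],[20,0,0,8,0],[20,0,0,4,0],[20,0,0,3,0],[20,0,0,0,0],[20,0,0,0,0],[56,0,0,0,0]]'
python3 -m pendant '[[56,0,0,0,0],[56,0,0,0,0],[56,0,0,0,0],[56,0,0,-10,0],[56,0,0,-25,0],[56,0,0,-35,0],[56,0,0,-35,0],[56,0,0,-20,0],[56,0,0,0,0],[56,0,0,0,0]]'
python3 - <<'E'
from h import *
print(togo(.6335,-.1269,1.352,-.036))
E
```

```text
clock: 14.2
position: [0.4916, 0.2933, -0.0281]
orientation: [0.0, 0.648, 0.761, 0.0]
ft_force: [0.1, 0.4, -0.3]
finger_gap: 0.648
grasp_force: 0.0
clock: 15.45
position: [0.4906, 0.2929, 0.0958]
orientation: [-0.0, 0.648, 0.761, -0.001]
ft_force: [0.3, 0.2, -0.7]
finger_gap: 0.655
grasp_force: 0.0
(array([-437.2,   74.2,  131.8]), np.float64(0.379), array([0.4906, 0.2929, 0.0958]), np.float64(1.731))
```

```bash
python3 -m pendant '[[80,-27,4.5,0,0],[80,-45,7.5,0,0],[80,-52,9,0,0],[80,-52,9,0,0],[80,-52,9,0,0],[80,-52,9,0,0],[80,-52,9,0,0],[80,-50,8,0,0],[80,-35,6,0,0],[80,-20,3,0,0]]'
python3 -m pendant '[[80,0,0,0,0.126],[80,0,0,0,0.126],[80,0,0,0,0.127],[80,0,0,10,0],[80,0,0,10,0],[80,0,0,10,0],[80,0,0,0,0],[80,0,0,0,0],[80,0,0,0,0],[80,0,0,0,0]]'
python3 - <<'E'
from h import *
print(togo(.6335,-.1269,1.352,-.036))
import pickle;pickle.dump(calibration("wrist"),open("c6.pkl","wb"))
a=read_camera("wrist");b=read_camera("top")[150:310,90:340]
cv2.imwrite("pics/w6.png",cv2.cvtColor(cv2.resize(np.vstack([a,cv2.resize(b,(640,410),interpolation=cv2.INTER_CUBIC)]),None,fx=.74,fy=.74),cv2.COLOR_RGB2BGR))
E
```

```text
clock: 16.7
position: [0.6335, -0.1281, 0.0947]
orientation: [-0.001, 0.649, 0.761, -0.001]
ft_force: [0.4, 1.0, -0.1]
finger_gap: 0.938
grasp_force: 0.0
clock: 17.95
position: [0.6342, -0.1266, 0.0669]
orientation: [0.0, 0.78, 0.626, 0.0]
ft_force: [0.3, -0.4, 0.5]
finger_gap: 0.932
grasp_force: 0.0
(array([ -0.4,  -0.7, 102.9]), np.float64(-0.0), array([ 0.6342, -0.1266,  0.0669]), np.float64(1.352))
```

View pics/w6.png

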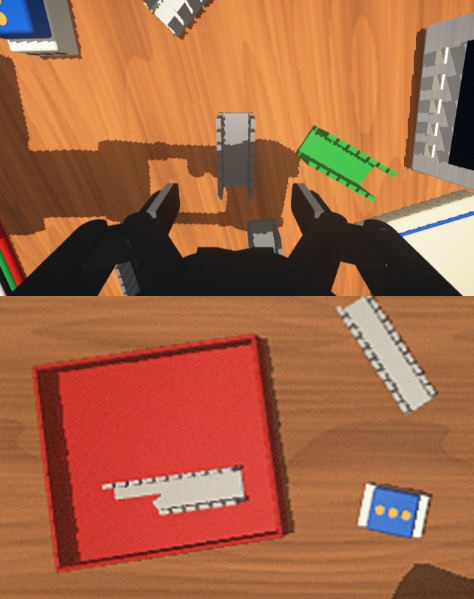

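The broken piece lies flat in the tray. The short piece is centred between the fingers, at (236,155) in the half-size view. I'll check its centre and the clearance to the green part.

```bash
python3 - <<'E'
from h import *
import pickle;c=pickle.load(open("c6.pkl","rb"));p,a,s=pose()
T=np.array([[np.cos(a),np.sin(a)],[np.sin(a),-np.cos(a)]])
w=p2w("wrist",np.array([(217,114),(255,114),(253,197),(220,197),(374,200),(396,176),(249,224),(275,221)])/.74,.04,c)[:,:2]
print(np.round((w-p[:2])@T.T*1000,1))
E
```

```text
[[ 47.7 -17.7]
 [ 47.7  20.3]
 [-45.4  20.6]
 [-45.3 -16.7]
 [-49.4 158.2]
 [-19.8 176.6]
 [-81.   16.7]
 [-77.   47.2]]
```

```bash
python3 -m pendant '[[80,1,1,25,0],[80,0,0,30,0],[80,0,0,25,0],[80,0,0,12,0],[80,0,0,7,0],[80,0,0,4,0],[60,0,0,0,0],[20,0,0,0,0],[20,0,0,0,0],[20,0,0,0,0]]' 30
python3 -m pendant '[[20,0,0,0,0],[20,0,0,0,0],[20,0,0,0,0],[20,0,0,-5,0],[20,0,0,-20,0],[20,0,0,-35,0],[20,0,0,-40,0],[20,0,0,-20,0],[20,0,0,0,0],[20,0,0,0,0]]'
python3 - <<'E'
from h import *
print(togo(.586,.3082,1.731,-.03))
E
```

```text
clock: 19.3
position: [0.6358, -0.1259, -0.0357]
orientation: [0.001, 0.78, 0.626, 0.0]
ft_force: [-0.5, 0.2, 4.4]
finger_gap: 0.465
grasp_force: 31.2
clock: 20.55
position: [0.634, -0.1254, 0.0821]
orientation: [-0.001, 0.78, 0.626, -0.001]
ft_force: [0.4, -0.4, -1.6]
finger_gap: 0.464
grasp_force: 30.9
(array([ 412.8, -141. ,  112.1]), np.float64(-0.379), array([ 0.634 , -0.1254,  0.0821]), np.float64(1.352))
```

```bash
python3 -m pendant '[[20,20,-7,0,0],[20,40,-14,0,0],[20,50,-17,0,0],[20,50,-17,0,0],[20,50,-17,0,0],[20,50,-17,0,0],[20,50,-17,0,0],[20,50,-17,0,0],[20,35,-12,0,0],[20,18,-6,0,0]]'
python3 -m pendant '[[20,0,0,0,-0.126],[20,0,0,0,-0.126],[20,0,0,0,-0.127],[20,0,0,0,0],[20,0,0,15,0],[20,0,0,15,0],[20,0,0,0,0],[20,0,0,0,0],[20,0,0,0,0],[20,0,0,0,0]]'
python3 - <<'E'
from h import *
print(togo(.586,.3082,1.731,-.03))
E
```

```text
clock: 21.8
position: [0.5851, 0.3108, 0.0822]
orientation: [-0.001, 0.779, 0.627, -0.001]
ft_force: [0.2, -0.1, -0.8]
finger_gap: 0.464
grasp_force: 30.8
clock: 23.05
position: [0.5876, 0.3082, 0.054]
orientation: [0.0, 0.648, 0.761, 0.0]
ft_force: [0.3, -0.3, -0.7]
finger_gap: 0.464
grasp_force: 30.8
(array([ 0.3, -1.6, 84. ]), np.float64(-0.0), array([0.5876, 0.3082, 0.054 ]), np.float64(1.731))
```

```bash
python3 -m pendant '[[20,0,-2,20,0],[20,0,0,25,0],[20,0,0,18,0],[20,0,0,10,0],[20,0,0,6,0],[20,0,0,3,0],[20,0,0,2,0],[20,0,0,0,0],[20,0,0,0,0],[54,0,0,0,0]]'
python3 -m pendant '[[54,0,0,0,0],[54,0,0,0,0],[54,0,0,0,0],[54,0,0,-10,0],[54,0,0,-25,0],[54,0,0,-40,0],[54,0,0,-45,0],[54,0,0,-45,0],[54,0,0,-20,0],[54,0,0,0,0]]'
python3 -m pendant '[[54,-40,0,0,0],[54,-50,0,0,0],[54,-50,0,0,0],[54,-50,0,0,0],[54,-50,0,0,0],[54,-30,0,0,0],[54,0,0,0,0],[54,0,0,0,0],[54,0,0,0,0],[54,0,0,0,0]]'
python3 - <<'E'
from h import *
b=read_camera("top")[130:310,90:520];a=read_camera("scene")[100:320,120:500]
cv2.imwrite("pics/end.png",cv2.cvtColor(np.vstack([cv2.resize(b,(640,268),interpolation=cv2.INTER_CUBIC),cv2.resize(a,(640,330),interpolation=cv2.INTER_CUBIC)]),cv2.COLOR_RGB2BGR))
E
```

```text
clock: 24.3
position: [0.5855, 0.3078, -0.0302]
orientation: [0.0, 0.648, 0.761, 0.0]
ft_force: [-0.1, -0.2, 0.1]
finger_gap: 0.63
grasp_force: 0.0
clock: 25.55
position: [0.5866, 0.3083, 0.1574]
orientation: [0.001, 0.648, 0.761, 0.002]
ft_force: [-1.2, 0.2, 0.1]
finger_gap: 0.629
grasp_force: 0.0
clock: 26.8
position: [0.6281, 0.0423, 0.1544]
orientation: [-0.0, 0.648, 0.762, -0.0]
ft_force: [-0.2, 0.6, 0.8]
finger_gap: 0.633
grasp_force: 0.0
```

View pics/end.png

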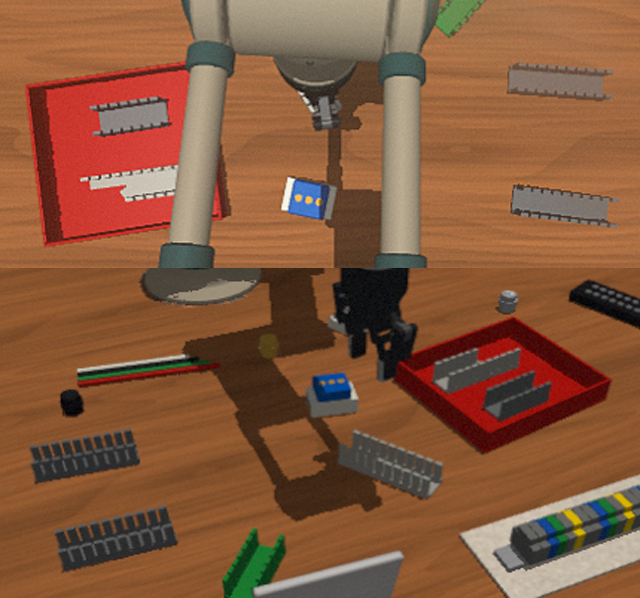

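Both scrap pieces lie flat in the tray, at (132,117) and (130,183) in the top half. The three sound ducts and the block are where they were, and the gripper is clear.

```bash
python3 -c "
from cell import *
print(job_done())"
```

```text
the job is handed in; nothing more can be done
None
```

Both scrap ducts, the short one and the broken one, lie flat on the scrap tray's floor; the three sound lengths and the blue block look undisturbed, and the job is handed in at about 27 s.

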